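# Lower and lock the hold-down on a gong

## Task

The small bronze gong is waiting under the hold-down stand. Twist the orange T-handle anticlockwise (seen from above) to its stop to free the sprung spindle, slide it down until the rubber foot presses gently on the gong's boss, about 8 N and never as much as 20 N, then twist the handle clockwise all the way back so that its teeth lock, and let go, so that the foot stays pressed by itself. Leave the gong and the other things where they are.

Things in the scene. Friction and masses are not known exactly. Their poses are not given: they have to be found in the camera images.
- stand: Fixed hold-down stand: black base plate 200 x 270 x 12 mm, steel post 30 mm thick and 218 mm high, and a green arm with a round green head (44 mm across) topped by a black collar, together 170 to 210 mm above the bench. Origin on the bench exactly below the vertical spindle axis; the post stands 122 mm to its +y; z up.
- presser: The spindle with its T-handle, which slides through the head and twists in it. Handle: orange bar 60 mm long (its x axis) x 14 mm wide (its y axis) x 24 mm high; z up; origin at the bar's centre, on the spindle axis, 294 mm above the bench when fully up, and still 26 mm above the collar when fully down. Pinch it from above across its 14 mm width.
- rod_end (a point): Lower end of the spindle's steel rod (14 mm thick), 126 mm below the bar's centre. A brass stem is screwed into it, with a round rubber foot 22 mm across below, on a spring (1.2 N per mm, 13 mm travel). How far the stem is screwed out varies and is not measured: the unpressed foot's underside lies 26 to 56 mm below this point.
- quill (a joint): How far the spindle is slid down, in m: 0 fully up, 0.058 fully down. It starts locked, fully up. Unlocked, a return spring lifts it with 4 to 5 N: it must be held, or it runs up. Tooth gaps come every 5 mm (centred at 0, 0.005, 0.010 ...); locked and let go, it rises to rest about 1 mm short of one of them, so it may end up to 4 mm higher than it was held (1.2 N less per mm).
- spindle (a joint): Twist of the handle, in rad: 0 locked (stop), 1.2 unlocked (stop), growing anticlockwise from above; turns lightly and stays where left. Teeth on the rod enter gaps between pins in the head from 0.55 down to 0. Between two gaps a tooth meets a pin: it slides off to one side, or may jam near 0.5: then turn back to 0.75, slide 1 to 2.5 mm and try again.
- gong: Loose small bronze kettle gong, 1.4 kg, 150 mm across and 67 mm high to the top of its boss, standing on a round wooden block of varying height under the head. Origin at the centre of its underside, z up.
- boss (a point): Centre of the flat top (26 mm across) of the gong's raised boss, where the foot must press; within 7 mm of the spindle axis.
- beater: Loose gong beater, wooden handle with a red head, 180 mm long along its x, 36 mm high, lying on the bench; origin on its underside. Leave alone.
- file: Loose flat file with wooden handle, 235 mm long along its x, 22 mm high, lying on the bench; origin on its underside. Leave alone.
- kettle: Loose smaller bronze gong, 113 mm across, 50 mm high, standing on the bench; origin at the centre of its underside. Leave alone.
There are look-alikes about, which are no part of the job. Leave any yellow look-alike of the gong alone.

How it is judged:
By the outcome, as a careful person would: the job done as asked, in the order asked, and still so for the second after the job is handed in, with the robot touching nothing.
It also fails if it takes over 58 s, if anything falls off the work surface, if the arm or the gripper's body presses on something with over 40 N, if the wrist force passes 120 N, or if a joint passes its speed limit or range.

## Robot

A 7-joint arm with a two-finger parallel gripper is mounted at the origin on the work surface. World frame = base frame: x ahead of the robot, y to its left, z up, the work surface at z = 0. Lengths are in m, angles in rad, forces in N, time in s.
With the tool pointing down it reaches from about 0.425 to 0.875 m from the base axis. Payload 4.7 kg.
Tool frame: the origin (TCP) lies between the finger pads; the fingertips stand 14 mm ahead of it and the grasp point (between the pads) lies 5 mm behind it; z points along the fingers, y is the line along which they close (so a half turn about z gives the same grasp; the last joint's range is limited). The gripper opens to 87 mm and grips with 3 to 60 N. Pads are 19 mm wide; open, the fingers measure 117 mm over their backs; the gripper's body (75 mm by 190 mm) begins 51 mm behind the grasp point.
Start: joints at [1.156, 0.321, -0.07, 1.45, 0.023, 1.371, -0.057], TCP at [0.27, -0.591, 0.237] pointing down, gripper open.
Joint ranges: [-2.86, 2.86], [-0.3, 2.09], [-1.38, 1.24], [0.06, 2.45], [-1.56, 4.7], [0.09, 2.05], [-2.69, 2.69]. Speed limits (rad/s): [2.57, 2.57, 3.14, 3.14, 3.14, 3.14, 3.14].

## Interface

Orientations are given as a rotation vector (axis times angle).
In Python, from bench import get_state, get_image, camera_params, close_job gives the robot as it stands. The module is installed in compiled form; this text tells all that it offers.
- The arm moves only by the tool arm_command, never from a script. Its argument "motion" is a list of rows, each a list of 5 numbers: the finger opening in mm, from 0 to 87, then the shift along the tool's x, y, z in mm, then the turn about the tool's z in degrees. In form: [[gripper, x, y, z, spin], ...]. A call has 1 to 5 rows; each row is the pose to reach, as a shift and turn from the pose commanded when the call began, along the tool's axes at that moment; what a row does not reach only later rows make up. A row lasts 1/12 s, in which the tool goes at most 41.7 mm and 7.16 degrees, less where a joint would pass 70% of its speed; a pose out of reach is approached as far as the arm can. A call with a gripper value outside its range is refused whole. The fingers move at their own pace and stop on an object; "newtons" is the grip in N (left out, the last holds). Time passes only in rows, so rows that repeat a pose let the fingers close. It gives the time, the measured TCP pose, the force, the opening and the grip force at its end, in the units of the state.
- get_state(): the state, without advancing time (a new reading comes with each control period).
- get_image(name): name is "scene" or "side" or "wrist"; returns (picture, depth): 384x512x3 uint8, red, green, blue; 384x512 float32, m along the optical axis (not along the pixel's ray), 0 where there is no reading.
- camera_params(name): a dict with "intrinsics" (3x3 intrinsics, pixels), "extrinsics" (4x4, takes a point from camera to world coordinates). Camera axes: x right, y down, z forward; pixel columns grow to the right and rows downward; lengths in m; the calibration is good to about 2 mm. A picture is of the moment at which its call begins: read the wrist's pose just before it. camera_params takes no time and is no camera call; for the wrist camera it gives the pose at the moment of the call.
- close_job(): hands the job in; it is judged then, once.
The state is a dict: "time": time; "joint_positions": joint angles; "qd": joint speeds; "joint_torque": joint torques, N m; "position": TCP position; "tool_rot": TCP orientation; "ft_force": force on the tool from outside, world axes, zero at the start; "torque": the same for the moment, N m; "grip_width": opening from 0.0 (shut) to 1.0 (fully open); "grip_force": force on a finger pad.
Only numpy, scipy, OpenCV 4.12 (cv2) and the standard library are available. Lean on these libraries where they do the work, as an engineer would, in place of code of your own. Each camera call takes 0.05 s, during which the arm holds its last target. There are 200 camera calls.

## Working session

There is one attempt and no reset: what is moved stays moved. The work goes in short steps, Python scripts to look and compute and a tool call to move; the robot and the scene stay as the last step left them, time stands still between calls to the robot, and variables do not carry over. Pictures are saved under pics/ and viewed, at most 10 in all, crops included, and the job is handed in when it is done.

Besides the shell and the picture viewer there is one more tool, called after ">>>" by a JSON object that holds its "fn" and its "kwargs", one argument or row to a line. arm_command: Moves the arm, as the interface text tells. Its arguments: {"type":"object","properties":{"motion":{"type":"array"},"newtons":{"type":"number"}},"required":["motion"]}

```bash
mkdir -p pics; python3 - <<'E'
from bench import *
import cv2,numpy as np,pickle
s=get_state();print(s)
d={}
for n in("scene","side"):
    im,dp=get_image(n);p=camera_params(n);d[n]=(im,dp,p)
    print(n,p["intrinsics"].round(1).tolist(),p["extrinsics"].round(3).tolist())
pickle.dump(d,open("d0.pkl","wb"))
cv2.imwrite("pics/a.png",cv2.resize(np.vstack([d["scene"][0],d["side"][0]])[:,:,::-1],(400,600)))
cv2.imwrite("pics/a_scene.png",d["scene"][0][:,:,::-1]);cv2.imwrite("pics/a_side.png",d["side"][0][:,:,::-1])
E
```

```text
{'time': 0.0, 'joint_positions': array([ 1.15610154,  0.3218184 , -0.0700732 ,  1.45166295,  0.0225985 ,
        1.37079053, -0.05688018]), 'qd': array([-3.21239648e-04, -1.01748629e-03,  3.75896312e-04, -9.22563724e-04,
       -1.02268536e-03, -1.27282184e-03,  4.73740243e-05]), 'joint_torque': array([ 3.13586479e-04, -4.91283774e+01, -4.03807629e-01, -3.12527382e+01,
       -6.38326071e-02,  4.35631745e-02,  1.82720810e-04]), 'position': array([ 0.26998738, -0.59070381,  0.23547043]), 'tool_rot': array([-3.06786856e+00, -6.68072293e-01,  7.84241423e-04]), 'ft_force': array([-0.35209814, -1.00045444,  0.03444516]), 'torque': array([-0.05398902, -0.02685881, -0.01199449]), 'grip_force': 0.0, 'grip_width': 0.9985650426534277}
scene [[406.8, 0.0, 253.3], [0.0, 406.8, 184.3], [0.0, 0.0, 1.0]] [[-0.891, 0.36, -0.277, 0.829], [0.454, 0.696, -0.556, 0.586], [-0.007, -0.621, -0.784, 0.96], [0.0, 0.0, 0.0, 1.0]]
side [[365.8, 0.0, 254.1], [0.0, 365.8, 189.9], [0.0, 0.0, 1.0]] [[-0.759, -0.369, 0.537, -0.024], [-0.651, 0.427, -0.627, 0.701], [0.002, -0.826, -0.564, 0.791], [0.0, 0.0, 0.0, 1.0]]
```

View pics/a_scene.png

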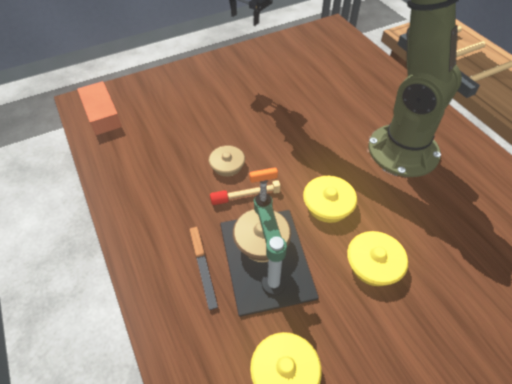

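View pics/a_side.png

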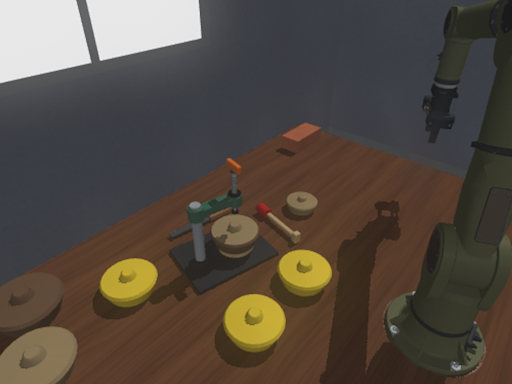

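The scene view shows the T-handle at (263,175), the stand's post top at (277,243), its gong at (262,234) and the kettle at (227,160). In the side view the handle is at (234,166), the gong's boss at (236,225) and the post top at (196,207). The yellow gongs, the far brown ones and the small gong are look-alikes. The bronze gong under the head is the one meant.

```bash
cat > h.py <<'E'
import numpy as np,cv2
def ray(p,u,v):
    E=p["extrinsics"];d=E[:3,:3]@np.linalg.solve(p["intrinsics"],[u,v,1.]);return E[:3,3],d
def tri(r1,r2):
    A=np.c_[r1[1],-r2[1]];t=np.linalg.lstsq(A,r2[0]-r1[0],rcond=None)[0]
    a=r1[0]+t[0]*r1[1];b=r2[0]+t[1]*r2[1];return (a+b)/2,np.linalg.norm(a-b)
def onz(r,z): return r[0]+r[1]*(z-r[0][2])/r[1][2]
def mask(im,box,lo,hi):
    m=np.zeros(im.shape[:2],np.uint8);x0,y0,x1,y1=box
    m[y0:y1,x0:x1]=cv2.inRange(cv2.cvtColor(im,cv2.COLOR_RGB2HSV),lo,hi)[y0:y1,x0:x1];return m
def pts(p,dp,m):
    v,u=np.nonzero((m>0)&(dp>0));z=dp[v,u];K=p["intrinsics"];E=p["extrinsics"]
    c=np.c_[(u-K[0,2])/K[0,0]*z,(v-K[1,2])/K[1,1]*z,z];return c@E[:3,:3].T+E[:3,3]
E
python3 - <<'E'
import pickle
from h import *
d=pickle.load(open("d0.pkl","rb"));R=[]
for n,box in(("scene",(240,155,290,190)),("side",(215,150,255,185))):
    im,dp,p=d[n];m=mask(im,box,(3,150,120),(16,255,255));v,u=np.nonzero(m)
    P=pts(p,dp,m);print(n,len(u),u.mean(),v.mean(),u.min(),u.max(),"depth med",np.median(P,0).round(3),P.min(0).round(3),P.max(0).round(3))
    R.append(ray(p,u.mean(),v.mean()))
    print("on z=.294",onz(R[-1],.294).round(3))
    q=cv2.fitLine(np.c_[u,v].astype(np.float32),cv2.DIST_L2,0,.01,.01).ravel()
    a=onz(ray(p,q[2]-8*q[0],q[3]-8*q[1]),.3);b=onz(ray(p,q[2]+8*q[0],q[3]+8*q[1]),.3);print("axis deg",np.degrees(np.arctan2(*(b-a)[[1,0]])))
print("tri",tri(*R))
print("boss side",onz(ray(d["side"][2],236,222),.1))
im,dp,p=d["side"];print("depth boss",pts(p,dp,mask(im,(233,220,240,225),(0,0,0),(180,255,255))).round(3)[::6])
# post top depth, base plate
print("post", np.median(pts(p,dp,mask(im,(193,204,199,208),(0,0,0),(180,255,255))),0))
im2=np.hstack([cv2.resize(d["side"][0][140:280,160:280],None,fx=3.3,fy=3.3,interpolation=3),cv2.resize(d["scene"][0][140:280,200:320],None,fx=3.3,fy=3.3,interpolation=3)])
cv2.imwrite("pics/b.png",im2[:,:,::-1])
E
```

```text
scene 318 263.3018867924528 174.36163522012578 249 277 depth med [0.563 0.104 0.302] [ 0.396 -0.144 -0.002] [0.594 0.116 0.309]
on z=.294 [0.563 0.099 0.294]
axis deg 166.63974368290445
side 64 233.6875 163.125 227 240 depth med [0.559 0.102 0.307] [0.535 0.09  0.288] [0.588 0.112 0.309]
on z=.294 [0.575 0.086 0.294]
axis deg 164.1762556641041
tri (array([0.56397246, 0.10045802, 0.301261  ]), np.float64(0.0067590136637163045))
boss side [0.56460838 0.09513095 0.1       ]
depth boss [[0.595 0.077 0.081]
 [0.579 0.093 0.095]
 [0.577 0.07  0.082]
 [0.561 0.09  0.099]
 [0.56  0.095 0.099]
 [0.56  0.1   0.098]]
post [0.5883508  0.21975492 0.22017366]
```

View pics/b.png

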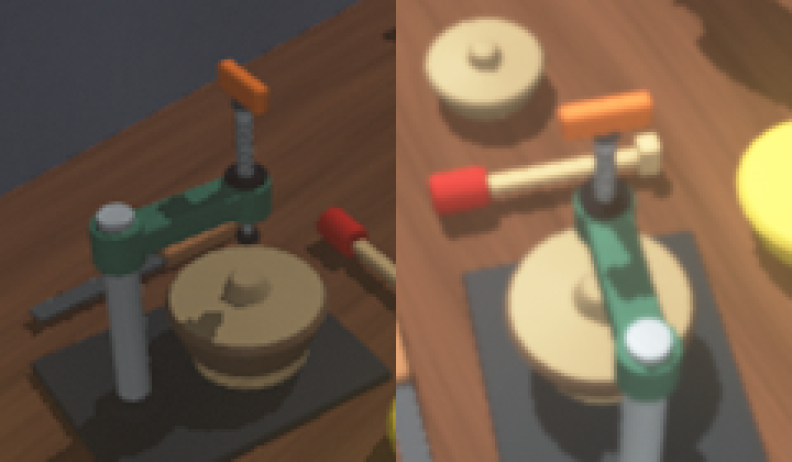

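>>> {"fn": "arm_command", "kwargs": {
  "motion": [
    [87, 0, 0, -40, 0],
    [87, 0, 0, -80, 0],
    [87, 0, 0, -120, 0],
    [87, 28, -25, -130, 0],
    [87, 57, -52, -130, 0]
  ]
}}

```text
time: 0.52
position: [0.2997, -0.5226, 0.3702]
tool_rot: [3.065, 0.659, 0.002]
ft_force: [0.9, -0.1, -0.4]
grip_width: 1.0
grip_force: 0.0
```

>>> {"fn": "arm_command", "kwargs": {
  "motion": [
    [87, 30, -27, 0, 0],
    [87, 60, -54, 0, 0],
    [87, 90, -82, 0, 0],
    [87, 120, -109, 0, 0],
    [87, 150, -137, 0, 0]
  ]
}}

```text
time: 0.93
position: [0.3801, -0.3312, 0.3662]
tool_rot: [-3.07, -0.668, 0.001]
ft_force: [1.5, -0.2, 0.7]
grip_width: 0.997
grip_force: 0.0
```

>>> {"fn": "arm_command", "kwargs": {
  "motion": [
    [87, 30, -27, 0, 0],
    [87, 60, -54, 0, 0],
    [87, 90, -82, 0, 0],
    [87, 120, -109, 0, 0],
    [87, 150, -137, 0, 0]
  ]
}}

```text
time: 1.35
position: [0.4595, -0.1443, 0.3663]
tool_rot: [3.069, 0.668, -0.0]
ft_force: [1.4, -1.0, 0.4]
grip_width: 1.001
grip_force: 0.0
```

>>> {"fn": "arm_command", "kwargs": {
  "motion": [
    [87, 30, -27, 0, 7],
    [87, 60, -54, 0, 14],
    [87, 90, -82, 0, 21],
    [87, 120, -110, 0, 28],
    [87, 148, -137, 0, 35]
  ]
}}

```text
time: 1.77
position: [0.5278, 0.017, 0.3663]
tool_rot: [3.137, -0.164, -0.0]
ft_force: [0.1, -0.6, -0.7]
grip_width: 1.002
grip_force: 0.0
```

>>> {"fn": "arm_command", "kwargs": {
  "motion": [
    [87, 0, 0, 0, 0],
    [87, 0, 0, 0, 0]
  ]
}}

```text
time: 1.93
position: [0.5276, 0.0179, 0.366]
tool_rot: [-3.138, 0.146, 0.002]
ft_force: [-0.6, -1.3, -0.3]
grip_width: 1.002
grip_force: 0.0
```

```bash
python3 - <<'E'
from bench import *
from h import *
import pickle
from scipy.spatial.transform import Rotation as R
s=get_state();p=camera_params("wrist");im,dp=get_image("wrist")
pickle.dump((s,im,dp,p),open("w1.pkl","wb"))
print(s["position"],s["tool_rot"],s["ft_force"]);M=R.from_rotvec(s["tool_rot"]).as_matrix();print(M.round(3))
m=mask(im,(0,0,512,384),(3,150,110),(16,255,255))
n,l,st,c=cv2.connectedComponentsWithStats(m)
for i in range(1,n):
    if st[i,4]>150:
        mm=(l==i).astype(np.uint8);P=pts(p,dp,mm);T=P[P[:,2]>.29]
        print(st[i],c[i].round(),np.median(P,0).round(3),len(T))
        if len(T)>50:
            r=cv2.minAreaRect((T[T[:,2]>.303][:,:2]*1000).astype(np.float32));print(r,T[:,2].max())
cv2.imwrite("pics/c.png",im[:,:,::-1])
E
```

```text
[0.52755576 0.01793909 0.36598068] [-3.13783202e+00  1.46285874e-01  2.07679200e-03] [-0.55014531 -1.25428249 -0.27737056]
[[ 0.996 -0.093 -0.001]
 [-0.093 -0.996  0.   ]
 [-0.001 -0.    -1.   ]]
[    0     0   512   257 77677] [297. 117.] [ 0.584 -0.089  0.001] 1272
((550.4003295898438, 35.61768341064453), (148.47901916503906, 59.51536560058594), 77.89891052246094) 0.4267448080924897
[  0 125  25  27 270] [  7. 140.] [0.579 0.405 0.001] 0
[ 48 159  24  25 397] [ 61. 173.] [0.519 0.333 0.001] 0
[ 129  287  243   43 5425] [243. 308.] [0.24 0.1  0.  ] 168
((534.9066772460938, 19.94963264465332), (93.49211120605469, 35.067787170410156), 85.13811492919922) 0.45287088792701574
```

View pics/c.png

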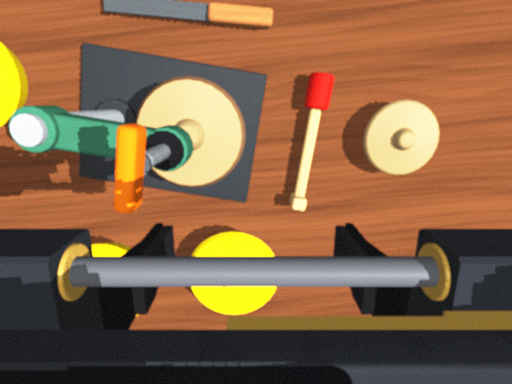

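The wrist view shows the orange bar at about (130,168), the head and collar at (170,148), and the gong with its boss at (190,133). The kettle at (400,138), the beater and the file are clear of the work.

```bash
python3 - <<'E'
from h import *
import pickle
s,im,dp,p=pickle.load(open("w1.pkl","rb"))
m=mask(im,(105,115,155,220),(5,215,150),(18,255,255))
v,u=np.nonzero(m);P=pts(p,dp,m);print(len(u),np.percentile(P[:,2],[5,50,95]))
T=P[abs(P[:,2]-np.percentile(P[:,2],90))<.008];print(len(T),T.mean(0),cv2.minAreaRect((T[:,:2]*1000).astype(np.float32)))
# corners of the mask
r=cv2.minAreaRect(np.c_[u,v].astype(np.float32));print(r)
print("top-plane",onz(ray(p,130,168),.306))
# boss & gong rim
d=dp[128:140,180:200];mm=np.zeros(dp.shape,np.uint8);mm[110:155,192:215]=1
B=pts(p,dp,mm);Z=B[:,2];print("boss z",np.percentile(Z,[2,50,98]));t=B[Z>Z.max()-.006];print(t.mean(0),t.min(0),t.max(0))
E
```

```text
1317 [0.28990858 0.30348262 0.30714902]
896 [0.5564807  0.10168129 0.30478273] ((565.4942626953125, 100.82377624511719), (13.511208534240723, 58.25147247314453), 75.67691802978516)
((129.1644287109375, 167.97657775878906), (28.81368064880371, 88.55218505859375), 3.990912914276123)
top-plane [0.56672035 0.09694214 0.306     ]
boss z [0.07757647 0.08003578 0.09688505]
[0.56253598 0.08069785 0.17658572] [0.55652178 0.08015273 0.1736791 ] [0.56791451 0.08202684 0.17921059]
```

>>> {"fn": "arm_command", "kwargs": {
  "motion": [
    [87, 10, -29, 0, 3],
    [87, 20, -58, 0, 6],
    [87, 29.5, -86, 0, 9],
    [87, 29.5, -86, 0, 9],
    [87, 29.5, -86, 0, 9]
  ]
}}

```text
time: 2.4
position: [0.5655, 0.0979, 0.3658]
tool_rot: [3.116, -0.398, -0.002]
ft_force: [-0.1, 0.3, 1.4]
grip_width: 0.997
grip_force: 0.0
```

```bash
python3 - <<'E'
from bench import *
from h import *
import pickle
s=get_state();p=camera_params("wrist");im,dp=get_image("wrist")
pickle.dump((s,im,dp,p),open("w2.pkl","wb"))
from scipy.spatial.transform import Rotation as R
M=R.from_rotvec(s["tool_rot"]).as_matrix();print(s["position"],s["ft_force"],M.round(3).tolist())
m=mask(im,(100,120,400,384),(5,215,150),(18,255,255));P=pts(p,dp,m);P=P[(P[:,2]>.285)&(P[:,2]<.312)]
print(len(P))
if len(P)>30:
    T=P[P[:,2]>.300];print(T.mean(0),cv2.minAreaRect((T[:,:2]*1000).astype(np.float32)))
cv2.imwrite("pics/d.png",im[:,:,::-1])
E
```

```text
[0.56545163 0.09792057 0.36581366] [-0.09066727  0.2640489   1.4023329 ] [[0.968, -0.251, -0.002], [-0.251, -0.968, -0.0], [-0.001, 0.001, -1.0]]
1542
[0.56737721 0.10081505 0.30589592] ((565.1017456054688, 101.3303451538086), (12.831733703613281, 59.32444763183594), 75.76232147216797)
```

View pics/d.png

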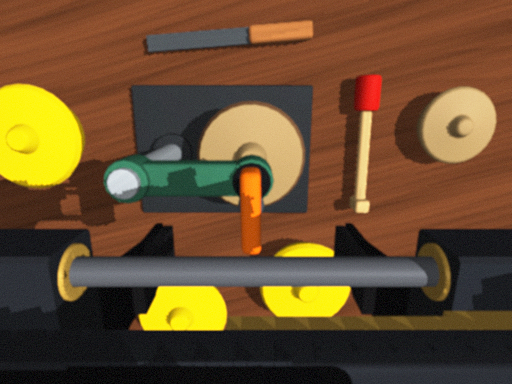

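The bar is at (250,210), centred between the fingers and aligned with them. I'll descend on it.

>>> {"fn": "arm_command", "kwargs": {
  "motion": [
    [87, -1, -3, 25, 0],
    [87, -1, -3, 50, 0],
    [87, -1, -3, 75, 0],
    [60, -1, -3, 75, 0],
    [40, -1, -3, 75, 0]
  ],
  "newtons": 15
}}

```text
time: 2.87
position: [0.5647, 0.0984, 0.2908]
tool_rot: [3.113, -0.406, -0.003]
ft_force: [0.4, -0.2, 0.6]
grip_width: 0.916
grip_force: 0.0
```

>>> {"fn": "arm_command", "kwargs": {
  "motion": [
    [0, 0, 0, 0, 0],
    [0, 0, 0, 0, 0],
    [0, 0, 0, 0, 0],
    [0, 0, 0, 0, 0],
    [0, 0, 0, 0, 0]
  ],
  "newtons": 15
}}

```text
time: 3.28
position: [0.5656, 0.1013, 0.2922]
tool_rot: [3.116, -0.401, 0.002]
ft_force: [-0.7, 0.5, 0.7]
grip_width: 0.556
grip_force: 0.0
```

>>> {"fn": "arm_command", "kwargs": {
  "motion": [
    [0, 0, 0, 0, 0],
    [0, 0, 0, 0, 0],
    [0, 0, 0, 0, 0]
  ]
}}

```text
time: 3.53
position: [0.5653, 0.1013, 0.2915]
tool_rot: [3.115, -0.401, -0.0]
ft_force: [0.1, 0.3, 0.6]
grip_width: 0.325
grip_force: 0.0
```

>>> {"fn": "arm_command", "kwargs": {
  "motion": [
    [0, 0, 0, 0, 0],
    [0, 0, 0, 0, 0],
    [0, 0, 0, 0, 0],
    [0, 0, 0, 0, 0],
    [0, 0, 0, 0, 0]
  ],
  "newtons": 20
}}

```text
time: 3.95
position: [0.5651, 0.1005, 0.2914]
tool_rot: [3.114, -0.402, -0.001]
ft_force: [-0.1, -3.8, 0.5]
grip_width: 0.216
grip_force: 20.0
```

>>> {"fn": "arm_command", "kwargs": {
  "motion": [
    [0, 0, 0, 0, 0],
    [0, 0, 0, 0, 0]
  ]
}}

```text
time: 4.12
position: [0.5651, 0.1005, 0.2914]
tool_rot: [3.114, -0.402, -0.001]
ft_force: [-2.3, -3.6, 1.0]
grip_width: 0.216
grip_force: 20.0
```

>>> {"fn": "arm_command", "kwargs": {
  "motion": [
    [0, 0, 0.8, 0, 0],
    [0, 0, 0.8, 0, -3],
    [0, 0, 0.8, 0, -7],
    [0, 0, 0.8, 0, -11],
    [0, 0, 0.8, 0, -15]
  ],
  "newtons": 40
}}

```text
time: 4.53
position: [0.5651, 0.1006, 0.2914]
tool_rot: [3.141, 0.014, -0.0]
ft_force: [-1.5, -2.7, -0.2]
grip_width: 0.2
grip_force: 40.0
```

```bash
cat > st.py <<'E'
from bench import *
from scipy.spatial.transform import Rotation as R
import numpy as np
s=get_state();M=R.from_rotvec(s["tool_rot"]).as_matrix()
print(s["time"],"pos mm",(s["position"]*1000).round(2),"x-ang",np.degrees(np.arctan2(M[1,0],M[0,0])).round(2),"F",s["ft_force"].round(2),"T",s["torque"].round(3),s["grip_width"],s["grip_force"])
E
python3 st.py
```

```text
4.5333 pos mm [565.1  100.58 291.4 ] x-ang 0.52 F [-1.54 -2.69 -0.2 ] T [-0.498  0.337 -0.042] 0.20026413015531763 40.000494718551636
```

>>> {"fn": "arm_command", "kwargs": {
  "motion": [
    [0, 0, 0, 0, -6],
    [0, 0, 0, 0, -12],
    [0, 0, 0, 0, -18],
    [0, 0, 0, 0, -24],
    [0, 0, 0, 0, -30]
  ]
}}

```text
time: 4.95
position: [0.5651, 0.1008, 0.2914]
tool_rot: [-3.03, -0.83, 0.0]
ft_force: [-1.5, -1.7, 0.9]
grip_width: 0.202
grip_force: 40.0
```

>>> {"fn": "arm_command", "kwargs": {
  "motion": [
    [0, 0, 0, 0, -5],
    [0, 0, 0, 0, -10],
    [0, 0, 0, 0, -15],
    [0, 0, 0, 0, -20],
    [0, 0, 0, 0, -22]
  ]
}}

```text
time: 5.37
position: [0.565, 0.1009, 0.2914]
tool_rot: [-2.816, -1.391, 0.0]
ft_force: [-1.6, -3.0, 1.3]
grip_width: 0.198
grip_force: 40.0
```

```bash
python3 st.py; python3 - <<'E'
from bench import *
import cv2
im,_=get_image("side");cv2.imwrite("pics/e.png",cv2.resize(im[120:280,140:300],None,fx=3.5,fy=3.5,interpolation=3)[:,:,::-1])
E
```

```text
5.3667 pos mm [564.95 100.9  291.38] x-ang 52.57 F [-1.62 -3.02  1.31] T [-0.41   0.272 -0.009] 0.197887571164942 39.999995827674866
```

View pics/e.png

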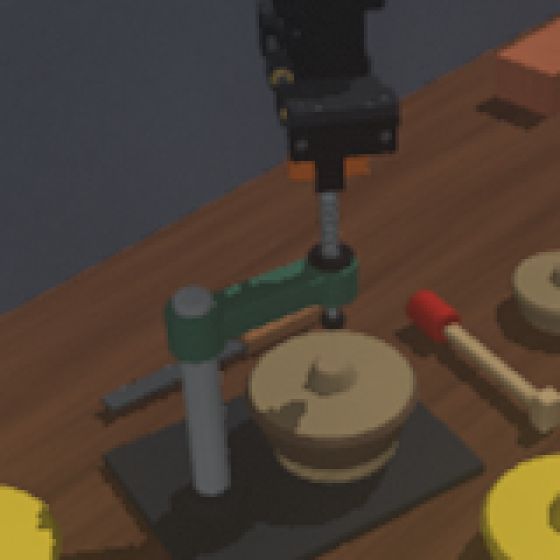

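The side view shows the bar turned with the gripper, and the foot at about crop (333,322), above the boss at (330,368). I'll finish turning it to the stop.

>>> {"fn": "arm_command", "kwargs": {
  "motion": [
    [0, 0, 0, 0, -1],
    [0, 0, 0, 0, -2],
    [0, 0, 0, 0, -3],
    [0, 0, 0, 0, -3]
  ]
}}

```text
time: 5.75
position: [0.5649, 0.1009, 0.2914]
tool_rot: [-2.782, -1.459, 0.0]
ft_force: [-1.2, -1.6, 0.3]
grip_width: 0.203
grip_force: 40.0
```

```bash
python3 st.py; python3 - <<'E'
from h import *
from bench import camera_params
p=camera_params("side")
for v in(211,213,215):
    o,d=ray(p,235.1,v);t=((np.array([.565,.101])-o[:2])@d[:2])/(d[:2]@d[:2]);print(v,o+t*d)
E
```

```text
5.75 pos mm [564.94 100.86 291.39] x-ang 55.37 F [-1.18 -1.6   0.26] T [-0.171  0.374 -0.137] 0.20310381174239442 39.999606013298035
211 [0.56297712 0.09902654 0.14426635]
213 [0.56311939 0.09916447 0.13695575]
215 [0.56326272 0.09930356 0.12958819]
```

>>> {"fn": "arm_command", "kwargs": {
  "motion": [
    [0, 0, 0, 2, 1],
    [0, 0, 0, 4, 1],
    [0, 0, 0, 6, 1],
    [0, 0, 0, 8, 1],
    [0, 0, 0, 10, 1]
  ]
}}

```text
time: 6.17
position: [0.565, 0.1009, 0.2815]
tool_rot: [-2.795, -1.435, 0.0]
ft_force: [-3.7, 0.1, 5.0]
grip_width: 0.202
grip_force: 40.0
```

```bash
python3 st.py
```

```text
6.1667 pos mm [564.97 100.85 281.47] x-ang 54.34 F [-3.75  0.06  5.04] T [-0.077  0.784 -0.084] 0.20220964211031367 40.001267194747925
```

>>> {"fn": "arm_command", "kwargs": {
  "motion": [
    [0, 0, 0, 3, 0],
    [0, 0, 0, 6, 0],
    [0, 0, 0, 9, 0],
    [0, 0, 0, 12, 0],
    [0, 0, 0, 14, 0]
  ]
}}

```text
time: 6.58
position: [0.565, 0.1009, 0.2671]
tool_rot: [-2.795, -1.435, 0.0]
ft_force: [-3.6, 0.5, 4.7]
grip_width: 0.202
grip_force: 40.0
```

>>> {"fn": "arm_command", "kwargs": {
  "motion": [
    [0, 0, 0, 1, 0],
    [0, 0, 0, 2, 0],
    [0, 0, 0, 3, 0],
    [0, 0, 0, 4, 0],
    [0, 0, 0, 4, 0]
  ]
}}

```text
time: 7.0
position: [0.565, 0.1008, 0.2633]
tool_rot: [-2.795, -1.435, 0.0]
ft_force: [-4.5, 1.3, 4.0]
grip_width: 0.205
grip_force: 40.0
```

>>> {"fn": "arm_command", "kwargs": {
  "motion": [
    [0, 0, 0, 1, 0],
    [0, 0, 0, 2, 0],
    [0, 0, 0, 3, 0],
    [0, 0, 0, 3, 0],
    [0, 0, 0, 3, 0]
  ]
}}

```text
time: 7.42
position: [0.565, 0.1008, 0.2604]
tool_rot: [-2.795, -1.434, 0.0]
ft_force: [-3.0, 1.9, 4.1]
grip_width: 0.202
grip_force: 40.0
```

>>> {"fn": "arm_command", "kwargs": {
  "motion": [
    [0, 0, 0, 1, 0],
    [0, 0, 0, 2, 0],
    [0, 0, 0, 2, 0],
    [0, 0, 0, 2, 0]
  ]
}}

```text
time: 7.75
position: [0.565, 0.1008, 0.2584]
tool_rot: [-2.795, -1.435, 0.0]
ft_force: [-3.6, 2.2, 3.1]
grip_width: 0.201
grip_force: 40.0
```

>>> {"fn": "arm_command", "kwargs": {
  "motion": [
    [0, 0, 0, 1, 0],
    [0, 0, 0, 2, 0],
    [0, 0, 0, 2, 0],
    [0, 0, 0, 2, 0]
  ]
}}

```text
time: 8.08
position: [0.565, 0.1008, 0.2564]
tool_rot: [-2.795, -1.434, 0.0]
ft_force: [-4.4, 2.2, 2.4]
grip_width: 0.199
grip_force: 40.0
```

>>> {"fn": "arm_command", "kwargs": {
  "motion": [
    [0, 0, 0, 1, 0],
    [0, 0, 0, 2, 0],
    [0, 0, 0, 2, 0],
    [0, 0, 0, 2, 0]
  ]
}}

```text
time: 8.42
position: [0.565, 0.1008, 0.2544]
tool_rot: [-2.795, -1.434, 0.0]
ft_force: [-4.2, 3.5, 3.9]
grip_width: 0.198
grip_force: 40.0
```

>>> {"fn": "arm_command", "kwargs": {
  "motion": [
    [0, 0, 0, 1, 0],
    [0, 0, 0, 2, 0],
    [0, 0, 0, 2, 0],
    [0, 0, 0, 2, 0]
  ]
}}

```text
time: 8.75
position: [0.565, 0.1008, 0.2524]
tool_rot: [-2.795, -1.434, 0.0]
ft_force: [-4.5, 3.9, 4.1]
grip_width: 0.201
grip_force: 40.0
```

>>> {"fn": "arm_command", "kwargs": {
  "motion": [
    [0, 0, 0, 1, 0],
    [0, 0, 0, 2, 0],
    [0, 0, 0, 2, 0],
    [0, 0, 0, 2, 0]
  ]
}}

```text
time: 9.08
position: [0.565, 0.1008, 0.2505]
tool_rot: [-2.795, -1.434, 0.0]
ft_force: [-4.0, 3.1, 4.6]
grip_width: 0.199
grip_force: 40.0
```

```bash
python3 - <<'E'
from bench import *
from h import *
F=[]
for i in range(3):
    im,dp=get_image("side");s=get_state();F.append(s["ft_force"][2])
p=camera_params("side");print(s["position"],np.round(F,2))
cv2.imwrite("pics/f.png",cv2.resize(im[140:280,170:310],None,fx=4,fy=4,interpolation=3)[:,:,::-1])
E
```

```text
[0.56497318 0.10080024 0.25042751] [3.7  2.96 3.77]
```

View pics/f.png

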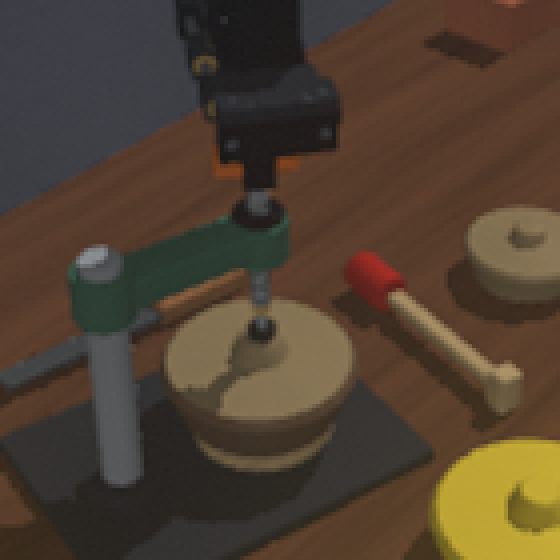

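The foot at crop (262,328) is right at the boss top. I'll approach in small steps, reading the force at each one.

>>> {"fn": "arm_command", "kwargs": {
  "motion": [
    [0, 0, 0, 1, 0],
    [0, 0, 0, 2, 0],
    [0, 0, 0, 2, 0],
    [0, 0, 0, 2, 0]
  ]
}}

```text
time: 9.57
position: [0.565, 0.1008, 0.2484]
tool_rot: [-2.795, -1.434, 0.0]
ft_force: [-3.4, 3.4, 4.8]
grip_width: 0.202
grip_force: 40.0
```

```bash
cat > av.py <<'E'
from bench import *
import numpy as np
F=[]
for i in range(4): get_image("wrist");s=get_state();F.append(np.r_[s["ft_force"],s["torque"]])
print(s["time"],"z",s["position"][2]*1000,"q",291.4-s["position"][2]*1000,np.mean(F,0).round(2),np.std(F,0).round(2))
E
python3 av.py
```

```text
9.7667 z 248.47276132033718 q 42.92723867966279 [-4.08  3.54  3.93  0.69  0.81 -0.1 ] [0.19 0.51 0.21 0.02 0.01 0.01]
```

>>> {"fn": "arm_command", "kwargs": {
  "motion": [
    [0, 0, 0, 1, 0],
    [0, 0, 0, 2, 0],
    [0, 0, 0, 2, 0],
    [0, 0, 0, 2, 0]
  ]
}}

```text
time: 10.1
position: [0.565, 0.1008, 0.2468]
tool_rot: [-2.795, -1.434, 0.0]
ft_force: [-4.3, 2.4, 6.1]
grip_width: 0.2
grip_force: 40.0
```

```bash
python3 av.py
```

```text
10.3 z 246.7857741024565 q 44.61422589754349 [-4.28  3.01  6.04  0.66  1.01 -0.1 ] [0.23 0.53 0.19 0.03 0.03 0.01]
```

>>> {"fn": "arm_command", "kwargs": {
  "motion": [
    [0, 0, 0, 1, 0],
    [0, 0, 0, 2, 0],
    [0, 0, 0, 2, 0],
    [0, 0, 0, 2, 0]
  ]
}}

```text
time: 10.63
position: [0.565, 0.1008, 0.2452]
tool_rot: [2.795, 1.434, -0.0]
ft_force: [-5.5, 2.4, 6.8]
grip_width: 0.204
grip_force: 40.0
```

```bash
python3 av.py
```

```text
10.8333 z 245.17593796315458 q 46.224062036845396 [-5.21  2.66  7.99  0.59  1.13 -0.11] [0.48 0.33 0.33 0.03 0.02 0.01]
```

>>> {"fn": "arm_command", "kwargs": {
  "motion": [
    [0, 0, 0, 1, 0],
    [0, 0, 0, 2, 0],
    [0, 0, 0, 2, 0],
    [0, 0, 0, 2, 0]
  ]
}}

```text
time: 11.17
position: [0.5651, 0.1008, 0.2436]
tool_rot: [2.795, 1.434, 0.0]
ft_force: [-5.9, 3.0, 9.2]
grip_width: 0.202
grip_force: 40.0
```

```bash
python3 av.py
```

```text
11.3667 z 243.59204110159837 q 47.80795889840161 [-5.99  2.8   9.87  0.54  1.34 -0.12] [0.64 1.03 0.29 0.02 0.03 0.02]
```

>>> {"fn": "arm_command", "kwargs": {
  "motion": [
    [0, 0, 0, 1, 0],
    [0, 0, 0, 2.4, 0],
    [0, 0, 0, 2.4, 0],
    [0, 0, 0, 2.4, 0]
  ]
}}

```text
time: 11.7
position: [0.5651, 0.1008, 0.2416]
tool_rot: [2.794, 1.434, 0.0]
ft_force: [-7.3, 2.8, 11.8]
grip_width: 0.199
grip_force: 40.0
```

```bash
python3 av.py
```

```text
11.9 z 241.66129736300496 q 49.738702636995015 [-6.56  2.39 11.77  0.5   1.54 -0.08] [0.23 0.34 0.62 0.02 0.02 0.04]
```

>>> {"fn": "arm_command", "kwargs": {
  "motion": [
    [0, 0, 0, 0, 5],
    [0, 0, 0, 0, 11],
    [0, 0, 0, 0, 17],
    [0, 0, 0, 0, 23],
    [0, 0, 0, 0, 29]
  ]
}}

```text
time: 12.32
position: [0.5652, 0.1007, 0.2417]
tool_rot: [3.066, 0.682, 0.001]
ft_force: [-6.3, 1.8, 12.5]
grip_width: 0.2
grip_force: 40.0
```

>>> {"fn": "arm_command", "kwargs": {
  "motion": [
    [0, 0, 0, 0, 3],
    [0, 0, 0, 0, 6],
    [0, 0, 0, 0, 9],
    [0, 0, 0, 0, 12],
    [0, 0, 0, 0, 15]
  ]
}}

```text
time: 12.73
position: [0.5652, 0.1006, 0.2418]
tool_rot: [3.128, 0.279, 0.001]
ft_force: [-7.1, 1.8, 11.8]
grip_width: 0.201
grip_force: 40.0
```

```bash
python3 st.py
```

```text
12.7333 pos mm [565.22 100.56 241.76] x-ang 10.21 F [-7.05  1.81 11.83] T [0.398 1.533 0.038] 0.20139167234336852 40.00271558761597
```

>>> {"fn": "arm_command", "kwargs": {
  "motion": [
    [0, 0, 0, 0, 5],
    [0, 0, 0, 0, 10],
    [0, 0, 0, 0, 15],
    [0, 0, 0, 0, 20],
    [0, 0, 0, 0, 24]
  ]
}}

```text
time: 13.15
position: [0.5652, 0.1003, 0.2418]
tool_rot: [3.117, -0.38, 0.002]
ft_force: [-5.9, 0.7, 11.3]
grip_width: 0.205
grip_force: 40.0
```

>>> {"fn": "arm_command", "kwargs": {
  "motion": [
    [0, 0, 0, 0, 1],
    [0, 0, 0, 0, 2],
    [0, 0, 0, 0, 2.5],
    [0, 0, 0, 0, 2.5]
  ]
}}

```text
time: 13.48
position: [0.5652, 0.1003, 0.2418]
tool_rot: [3.109, -0.442, 0.002]
ft_force: [-6.1, 1.5, 11.9]
grip_width: 0.203
grip_force: 40.0
```

```bash
python3 st.py; python3 av.py
```

```text
13.4833 pos mm [565.19 100.31 241.77] x-ang -16.18 F [-6.1   1.52 11.86] T [0.381 1.539 0.1  ] 0.2033207823256633 40.00496864318848
13.6833 z 241.75374510398314 q 49.64625489601684 [-6.31  1.71 11.44  0.39  1.5   0.07] [0.34 0.48 0.32 0.02 0.02 0.04]
```

>>> {"fn": "arm_command", "kwargs": {
  "motion": [
    [0, 0, 0, -0.5, 0],
    [0, 0, 0, -1, 0],
    [0, 0, 0, -1.6, 0],
    [0, 0, 0, -2.2, 0],
    [0, 0, 0, -2.2, 0]
  ]
}}

```text
time: 14.1
position: [0.5652, 0.1003, 0.2425]
tool_rot: [3.11, -0.442, 0.0]
ft_force: [-3.8, 1.8, 5.3]
grip_width: 0.205
grip_force: 40.0
```

```bash
python3 av.py
```

```text
14.3 z 242.40299028018345 q 48.99700971981653 [-3.98  1.94  5.32  0.55  0.93  0.12] [0.52 0.17 0.26 0.02 0.02 0.01]
```

Locked at q = 49.0 mm. I'll relieve the remaining load and release.

>>> {"fn": "arm_command", "kwargs": {
  "motion": [
    [0, 0, 0, -0.5, -0.5],
    [0, 0, 0, -1, -1],
    [0, 0, 0, -1.4, -1],
    [0, 0, 0, -1.4, -1]
  ],
  "newtons": 15
}}

```text
time: 14.63
position: [0.5651, 0.1003, 0.2428]
tool_rot: [3.114, -0.415, -0.001]
ft_force: [-0.7, 4.2, -1.7]
grip_width: 0.22
grip_force: 15.0
```

```bash
python3 av.py; python3 st.py
```

```text
14.8333 z 242.94243437539862 q 48.45756562460136 [-0.45  3.44 -3.42  0.76  0.12  0.  ] [0.67 0.64 0.58 0.03 0.05 0.03]
14.8333 pos mm [565.08 100.32 242.94] x-ang -15.18 F [ 0.44  2.49 -4.4 ] T [ 0.767  0.052 -0.034] 0.2159616387583551 14.999246299266815
```

>>> {"fn": "arm_command", "kwargs": {
  "motion": [
    [30, 0, 0, -1.4, 0],
    [50, 0, 0, -1.4, 0],
    [60, 0, 0, -1.4, 0],
    [60, 0, 0, -1.4, 0],
    [60, 0, 0, -1.4, 0]
  ]
}}

```text
time: 15.25
position: [0.5654, 0.0998, 0.2455]
tool_rot: [3.113, -0.416, 0.001]
ft_force: [0.2, -1.0, -0.1]
grip_width: 0.508
grip_force: 0.0
```

>>> {"fn": "arm_command", "kwargs": {
  "motion": [
    [60, 0, 0, 0, 0],
    [60, 0, 0, 0, 0],
    [60, 0, 0, 0, 0]
  ]
}}

```text
time: 15.5
position: [0.5651, 0.1003, 0.2451]
tool_rot: [3.113, -0.415, 0.0]
ft_force: [-0.7, 0.3, 0.1]
grip_width: 0.667
grip_force: 0.0
```

>>> {"fn": "arm_command", "kwargs": {
  "motion": [
    [70, 0, 0, -15, 0],
    [80, 0, 0, -45, 0],
    [80, 0, 0, -80, 0],
    [80, 0, 0, -110, 0],
    [80, 0, 0, -110, 0]
  ]
}}

```text
time: 15.92
position: [0.5673, 0.1015, 0.3618]
tool_rot: [-3.112, 0.415, -0.016]
ft_force: [1.0, 1.2, 0.9]
grip_width: 0.902
grip_force: 0.0
```

```bash
python3 st.py; python3 - <<'E'
from bench import *
from h import *
o=[]
im,dp=get_image("side");p=camera_params("side");o.append(cv2.resize(im[140:280,170:270],None,fx=4,fy=4,interpolation=3))
m=mask(im,(215,150,260,200),(3,150,110),(18,255,255));v,u=np.nonzero(m);print("side",len(u));P=pts(p,dp,m);print(np.percentile(P,[5,50,95],axis=0).round(3)) if len(P) else 0
im,dp=get_image("wrist");p=camera_params("wrist");m=mask(im,(180,120,330,260),(5,215,150),(18,255,255));P=pts(p,dp,m);P=P[(P[:,2]>.22)&(P[:,2]<.28)]
z=np.percentile(P[:,2],95);T=P[P[:,2]>z-.007];print("bar top",z,cv2.minAreaRect((T[:,:2]*1000).astype(np.float32)))
o.append(cv2.resize(im,(400,300)));o[1]=cv2.copyMakeBorder(o[1],0,260,0,0,0)
cv2.imwrite("pics/g.png",np.hstack(o)[:,:,::-1])
E
```

```text
15.9167 pos mm [567.32 101.48 361.83] x-ang -15.18 F [1.05 1.16 0.95] T [ 0.137 -0.001  0.021] 0.9019183673470834 0.0
side 93
[[0.534 0.093 0.244]
 [0.554 0.103 0.258]
 [0.587 0.111 0.26 ]]
bar top 0.2564721885322189 ((564.30908203125, 101.10423278808594), (12.498887062072754, 58.72105407714844), 75.08304595947266)
```

View pics/g.png

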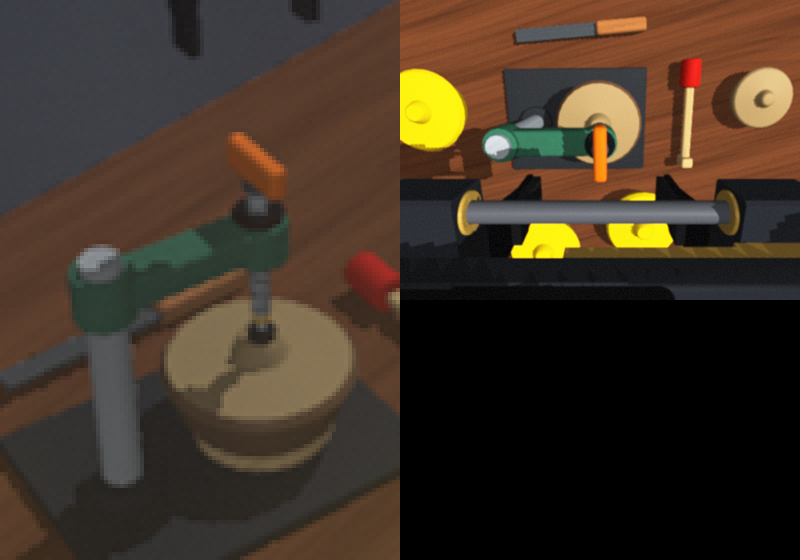

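The foot stays pressed on the boss at crop (262,333). The bar top is at 0.2565 m, so q is about 49 mm, and the handle is back at its locked angle. The gong, beater, file and kettle have not moved.

```bash
python3 -c "
from bench import *
print(close_job())"
```

```text
the job is handed in; nothing more can be done
None
```

The job is handed in: the spindle is locked about 49 mm down with the rubber foot pressing on the gong's boss at an estimated 7.4 N, the handle is twisted back to its stop and released, and nothing else was moved.

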